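# Seat and clamp a modulator block in its toggle-clamp test fixture

## Task

Clamp the grey modulator block into its test fixture. With the fingertips, push the block along between its guide rails until it is right up against the end stop, and only then push the raised red lever of the toggle clamp over and down, past its dead point, until it snaps into lock and the rubber foot presses on the block. Push only: do not lift the block, and leave the other things on the bench where they are.

Things in the scene. Friction and masses are not known exactly. Their poses are not given: they have to be found in the camera images.
- fixture: the fixed test fixture: aluminium plate 260 (x) x 120 x 12 mm on the table; origin at the centre of its underside, z up. The block slides in +x between two guide rails (inner faces 63 mm apart, tops 24 mm above the table, x = -125 to +30 mm). A toggle clamp stands behind the end stop on a riser at x = 42 to 128 mm, centred on y = 0, up to 84 mm above the table
- stop_face (a point): middle of the face of the end stop, a dark steel bar 50 mm wide that stands 20 mm above the plate (x = 32, y = 0, z = 30 mm in the fixture frame). The block's +x end must touch it; axes as the fixture's, so x is the direction in which the block is pushed
- module_center (a point): centre of the grey modulator block, 90 (x) x 60 x 36 mm, 0.35 to 0.7 kg, with a blue connector 12 x 30 x 9 mm on top, 30 mm from its middle towards the outer (-x) end. It lies loose on the plate between the rails, its x along the fixture's, 17 to 42 mm short of the stop at first. Seated, this point is at x = -13, y = 0, z = 30 mm in the fixture frame
- module: the same grey block; origin at the centre of its underside, same axes as module_center
- lever_grip (a point): point on the axis of the lever's red grip (round bar, 18 mm diameter), 21 mm in from its outer end. x points along the lever to that end; z points out of the side to be pushed (it faces the raised arm at first and up when locked): push along -z. The lever swings in the fixture's x-z plane at y = 0 and needs up to about 6 N here; it stays where left until the dead point, then jumps down by itself
- lever_pivot (a point): pin that joins lever and arm, 105 mm from lever_grip along the lever (axes as lever_grip). At first the lever slopes up towards +x, 50 to 65 degrees above level, lever_grip 155 to 166 mm above the table. Locked, lever_grip is 79 mm above the table at fixture x = 167 mm and its x axis points 6 degrees below level. The pin itself moves about 20 mm to -x and 11 mm up meanwhile
- toggle_link (a joint): angle of the clamp's inner link, in rad: between -0.1 and 0.15 with the lever raised, then (from a third of the way down) it grows as the lever goes down; dead point at 0.648, locked end stop at 0.779
- clamp_foot: black rubber foot, 16 mm diameter, on a sprung spindle at the end of the clamp's steel arm; origin at the centre of its lower face, z up the spindle. At first the arm is raised from its pivot (fixture x = 60, z = 54 mm) and the foot is up to 125 mm above the table, over x = 0 to 30 mm; locked, it presses on the block's top at x = -10 mm with about 22 N
- hex_driver: bystander: orange-handled driver, 170 x 26 mm, lying beside the fixture; origin at the middle of its underside
- lens_tube: bystander: black lens tube, 31 mm diameter, 40 mm tall, standing beside the fixture; origin at the centre of its underside
- post_holder: bystander: black post holder on a steel foot, 32 mm diameter, 77 mm tall, standing beside the fixture; origin at the centre of its underside
- cover_panel: bystander: white cover panel, 160 x 250 x 6 mm, lying flat; origin at the centre of its underside
- attenuator: bystander: steel and brass coaxial attenuator, 66 mm long, 20 mm diameter, lying; origin on the table under its middle
- caliper: bystander: digital caliper, 230 mm long, lying flat; origin at the middle of its beam
- screw_tray: bystander: blue tray of screws, 120 x 90 x 28 mm; origin at the centre of its underside
Things that resemble listed ones, but are neither listed nor needed, are in the scene too. What is shaped like the module but brown or white is not meant.

How it is judged:
By the outcome, as a careful person would: the job done as asked, in the order asked, and still so for the second after the job is handed in, with the robot touching nothing.
It also fails if it takes over 45 s, if anything falls off the work surface, if the arm or the gripper's body presses on something with over 40 N, if the wrist force passes 120 N, or if a joint passes its speed limit or range.

## Robot

A 6-joint arm with a two-finger parallel gripper is mounted at the origin on the work surface. World frame = base frame: x ahead of the robot, y to its left, z up, the work surface at z = 0. Lengths are in m, angles in rad, forces in N, time in s.
With the tool pointing down it reaches from about 0.35 to 0.8 m from the base axis. Payload 7.3 kg.
Tool frame: the origin (TCP) lies on the centre line of the jaws, within the pads' length; the fingertips stand 11 mm ahead of it and the grasp point (between the pads) lies 8 mm behind it (r.tcp_to_tips is the distance from the TCP to the fingertips, in m); z points along the fingers, y is the line along which they close (so a half turn about z gives the same grasp; the last joint's range is limited). The gripper opens to 85 mm and grips with 20 to 120 N. Pads are 22 mm wide; open, the fingers measure 114 mm over their backs; the gripper's body (76 mm by 85 mm) begins 54 mm behind the grasp point. The pads swing forward as they close: fully open they stand 13 mm farther back than shut.
Start: joints at [-1.255, 0.342, 1.524, -0, 1.275, -0.146], TCP at [0.234, -0.47, 0.242] pointing down, gripper open.
Joint ranges: [-2.53, 2.53], [-0.77, 2.02], [0.04, 2.7], [-1, 4.14], [0.28, 2.66], [-3.11, 3.11]. Speed limits (rad/s): [2.57, 2.57, 3.14, 3.14, 3.14, 3.14].

## Interface

Orientations are given as a unit quaternion [x, y, z, w].
In Python, from rig import r gives the robot as it stands. The module is installed in compiled form; this text tells all that it offers.
- The arm moves only by the shell command python3 -m crank 'ROWS' [FORCE]. ROWS is a JSON object of lists of equal length, an entry for each row: "fingers": the closure, from 0 (fully open) to 1 (shut); "slide": the shift along the world's x, y, z in mm, a list of three; "turn": the turn about the world's z in degrees. A call has 1 to 8 rows; each row is the pose to reach, as a shift and turn from the pose commanded when the call began; what a row does not reach only later rows make up. A row lasts 1/8 s, in which the tool goes at most 62.5 mm and 10.7 degrees, less where a joint would pass 70% of its speed; a pose out of reach is approached as far as the arm can. A call with a gripper value outside its range is refused whole. The fingers move at their own pace and stop on an object; FORCE is the grip in N (left out, the last holds). Time passes only in rows, so rows that repeat a pose let the fingers close. It gives the time, the measured TCP pose, the force, the opening and the grip force at its end, in the units of the state.
- r.get_obs(): the state, without advancing time (a new reading comes with each control period).
- r.snapshot(name): name is "scene" or "top" or "wrist"; returns a dict with "pixels" (384x512x3 uint8, red, green, blue), "vertical_fov" (degrees; the focal length in pixels is half the picture's height over the tangent of half this angle, whatever the lens; pixels are square), "cx", "cy" (the principal point, pixels), "cam_to_world" (4x4, takes a point from camera to world coordinates). Camera axes: x right, y down, z forward; pixel columns grow to the right and rows downward; lengths in m; the calibration is good to about 2 mm. A picture is of the moment at which its call begins. There is no depth.
- r.hand_in(): hands the job in; it is judged then, once.
Trained networks look in a picture, given as the dict that the camera call returned (one of the last four; its "shot" number tells which), for a name from the list of things; names that differ only in an ending like _2 or _b are one class to them, and where a whole thing is asked for, a point or a joint stands for the part that bears it (a point fixed in the world has none). Each returns a list of dicts, best first, with "score" (0 to 1); they miss things now and then, are a little off and sometimes report something else, mostly with a low value. They report only what shows in the picture. A call takes as long as a camera call. They do not tell look-alikes from the thing itself.
- r.find_in(picture, name): "point" ([x, y, z] in m, in world coordinates, good to about 4 mm: the middle of the surface that is visible of it).
The state is a dict: "time_s": time; "joint_pos": joint angles; "joint_vel": joint speeds; "joint_torque": joint torques, N m; "tool_pos": TCP position; "orientation": TCP orientation; "force": force on the tool from outside, world axes, zero at the start; "wrist_torque": the same for the moment, N m; "grip_width": finger opening in m; "gripper_force": force on a finger pad.
Only numpy, scipy, OpenCV 4.12 (cv2) and the standard library are available. Lean on these libraries where they do the work, as an engineer would, in place of code of your own. Each camera call takes 0.05 s, during which the arm holds its last target. There are 200 camera calls.

## Working session

There is one attempt and no reset: what is moved stays moved. The work goes in short steps, Python scripts to look and compute and a shell command to move; the robot and the scene stay as the last step left them, time stands still between calls to the robot, and variables do not carry over. Pictures are saved under pics/ and viewed, at most 10 in all, crops included, and the job is handed in when it is done.

```bash
mkdir -p pics; python3 - <<'E'
from rig import r
import cv2,numpy as np
for n in("scene","top"):
    p=r.snapshot(n); cv2.imwrite(f"pics/{n}1.png",cv2.resize(p["pixels"][:,:,::-1],(768,576)))
    for k in("fixture","module","module_center","stop_face","lever_grip","lever_pivot","clamp_foot","hex_driver","lens_tube","post_holder","attenuator"):
        print(n,k,[(np.round(d["point"],3).tolist(),round(d["score"],2)) for d in r.find_in(p,k)[:3]])
o=r.get_obs();print(o["time_s"],o["tool_pos"],o["orientation"],o["force"])
E
```

```text
scene fixture [([0.545, 0.038, 0.015], 0.73)]
scene module [([0.354, 0.004, 0.039], 0.95), ([0.487, -0.224, 0.035], 0.92), ([0.768, 0.086, 0.037], 0.86)]
scene module_center [([0.487, -0.223, 0.038], 0.94), ([0.767, 0.084, 0.036], 0.88), ([0.332, 0.17, 0.034], 0.85)]
scene stop_face [([0.543, 0.039, 0.014], 0.88)]
scene lever_grip [([0.502, 0.106, 0.141], 0.73), ([0.478, -0.09, 0.038], 0.65)]
scene lever_pivot [([0.501, 0.107, 0.137], 0.52)]
scene clamp_foot [([0.533, 0.036, 0.119], 0.36)]
scene hex_driver [([0.682, -0.026, 0.021], 0.52)]
scene lens_tube [([0.48, -0.094, 0.04], 0.66)]
scene post_holder [([0.608, 0.146, 0.044], 0.57)]
scene attenuator []
top fixture [([0.532, 0.033, 0.014], 0.85)]
top module [([0.354, 0.009, 0.038], 0.96), ([0.559, -0.019, 0.049], 0.84), ([0.762, 0.094, 0.035], 0.81)]
top module_center [([0.762, 0.096, 0.036], 0.9), ([0.479, -0.217, 0.036], 0.75), ([0.323, 0.172, 0.042], 0.75)]
top stop_face [([0.528, 0.034, 0.011], 0.96), ([0.597, 0.148, 0.069], 0.17)]
top lever_grip [([0.543, 0.325, 0.014], 0.54), ([0.501, 0.111, 0.148], 0.53)]
top lever_pivot [([0.501, 0.11, 0.153], 0.68)]
top clamp_foot []
top hex_driver [([0.671, -0.021, 0.016], 0.6)]
top lens_tube []
top post_holder [([0.595, 0.146, 0.066], 0.43), ([0.476, -0.093, 0.04], 0.35)]
top attenuator [([0.539, 0.323, 0.015], 0.6)]
1.2 [ 0.2339405  -0.47002886  0.24231552] [ 9.73460991e-01  2.28853000e-01 -4.99067491e-06  5.24044548e-05] [-1.04059824  0.35203102 -0.33248265]
```

View pics/scene1.png

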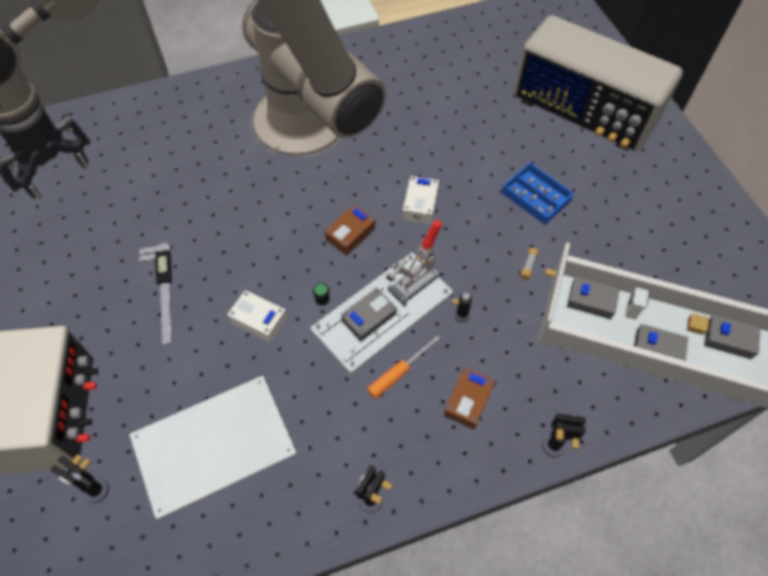

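View pics/top1.png

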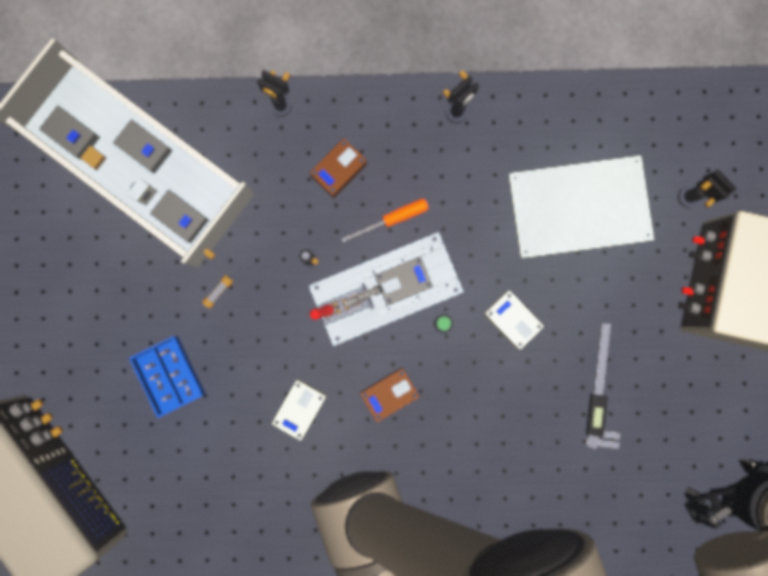

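The scene picture shows the fixture at about (380,310), with the block at (370,313) and the red grip at (431,235). In the top view the block is at (403,283), its outer end to the right, and the grip is at (321,313). Fixture +x therefore points roughly along world +y. Next I fit the plate outline and measure the block and grip.

```bash
cat > h.py <<'E'
import numpy as np,cv2
from rig import r
def ray(p,uv,z):
    M=np.array(p["cam_to_world"]);f=p["pixels"].shape[0]/2/np.tan(np.radians(p["vertical_fov"])/2)
    uv=np.atleast_2d(np.asarray(uv,float))
    d=np.c_[(uv[:,0]-p["cx"])/f,(uv[:,1]-p["cy"])/f,np.ones(len(uv))]@M[:3,:3].T
    o=M[:3,3];return o+d*((z-o[2])/d[:,2])[:,None]
def blob(mask,near):
    n,l,s,c=cv2.connectedComponentsWithStats(mask.astype(np.uint8))
    i=min((i for i in range(1,n) if s[i,4]>15),key=lambda i:np.hypot(*(c[i]-near)))
    ys,xs=np.where(l==i);return np.c_[xs,ys],c[i]
E
python3 - <<'E'
from h import *
p=r.snapshot("top");im=p["pixels"].astype(int);R,G,B=im[...,0],im[...,1],im[...,2]
m=(im.min(2)>150);m[:150]=0;m[235:]=0;m[:,:195]=0;m[:,315:]=0
ys,xs=np.where(m);print(len(xs))
W=ray(p,np.c_[xs,ys],0.012)[:,:2]
c,wh,a=cv2.minAreaRect((W*1000).astype(np.float32));print("plate",c,wh,a)
b,cb=blob((B>120)&(B>R+50)&(B>G+40),(280,182));wb=ray(p,[cb],0.057)[0];print("connector px",cb,len(b),wb)
g,cg=blob((R>130)&(R>G+70)&(R>B+70),(214,209));print("grip px",cg,len(g),ray(p,[cg],0.165)[0])
E
```

```text
3451
plate (566.674560546875, 17.451919555664062) (177.903564453125, 262.5959777832031) 21.05145263671875
connector px [279.35 182.35] 60 [ 0.56362902 -0.05182661  0.057     ]
grip px [213.8989899  207.78787879] 99 [0.49793463 0.11663414 0.165     ]
```

```bash
python3 - <<'E'
from h import *
p=r.snapshot("top");im=p["pixels"].astype(int)
m=(im.min(2)>150)
pts=[]
n,l,s,c=cv2.connectedComponentsWithStats(m.astype(np.uint8))
for i in range(1,n):
    if s[i,4]>60 and 200<c[i][0]<312 and 153<c[i][1]<232: print(c[i],s[i]); pts.append(np.argwhere(l==i)[:,::-1])
q=np.vstack([x for x in pts])
W=ray(p,q,0.012)[:,:2]*1000
c,wh,a=cv2.minAreaRect(W.astype(np.float32));print("plate",c,wh,a)
th=np.radians(a+90);ux=np.array([np.cos(th),np.sin(th)]);uy=np.array([-ux[1],ux[0]])
c=np.array(c)
for n_,P in(("conn",[563.6,-51.8]),("grip",[497.9,116.6])):
    d=np.array(P)-c;print(n_,"fix xy",d@ux,d@uy)
cv2.imwrite("pics/z.png",cv2.resize(p["pixels"][140:240,190:325,::-1],None,fx=5,fy=5))
E
```

```text
[257.94951853 192.20250948] [ 206  155  103   75 3427]
plate (540.8973999023438, 7.687713623046875) (122.79080963134766, 262.2488708496094) 21.146318435668945
conn fix xy -63.67192556056139 0.2863890746310389
grip fix xy 117.08972384676733 0.8118446312483485
```

View pics/z.png

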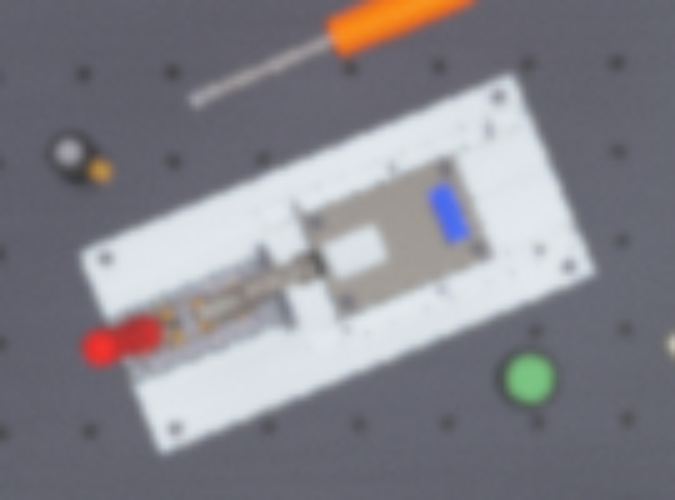

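Plate fit: centre (541, 8) mm, yaw 111.1°, and its size agrees with the known plate. The block is about 21 mm short of the stop. I shut the fingers and move to behind its outer end, at fixture x = -112.

```bash
python3 -m crank '{"fingers":[1,1,1,1,1,1,1,1],"slide":[[43,46,0],[87,93,0],[130,140,0],[173,186,0],[217,233,0],[260,279,0],[304,326,0],[347,373,0]],"turn":[10.6,21.2,31.8,42.4,53,63.6,74.2,84.7]}' 40; python3 -c "
from rig import r;print(r.tcp_to_tips)"
```

```text
time_s: 2.3
tool_pos: [0.5758, -0.1023, 0.2424]
orientation: [0.563, 0.827, 0.0, 0.0]
force: [0.7, -0.9, 0.2]
grip_width: -0.0001
gripper_force: 0.0
0.011
```

```bash
python3 -m crank '{"fingers":[1,1,1,1,1,1,1],"slide":[[0,0,-50],[0,0,-100],[0,0,-150],[0,0,-180],[0,0,-204],[0,0,-204],[0,0,-204]],"turn":[0,0,0,0,0,0,0]}'; python3 - <<'E'
from h import *
for n in("scene","wrist"):
    p=r.snapshot(n);im=p["pixels"]
    if n=="scene": im=im[120:270,190:320]
    cv2.imwrite(f"pics/{n}2.png",cv2.resize(im[:,:,::-1],None,fx=4 if n=="scene" else 1,fy=4 if n=="scene" else 1))
E
```

```text
time_s: 3.18
tool_pos: [0.5752, -0.1042, 0.0393]
orientation: [0.565, 0.825, 0.0, 0.001]
force: [0.1, 0.2, 0.5]
grip_width: -0.0
gripper_force: 0.0
```

View pics/scene2.png

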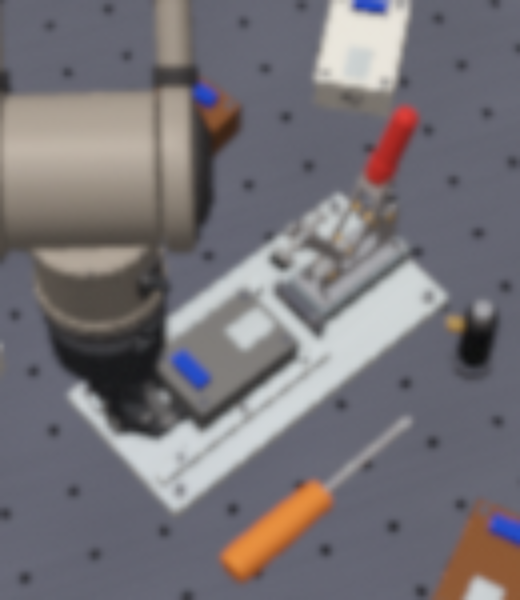

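View pics/wrist2.png

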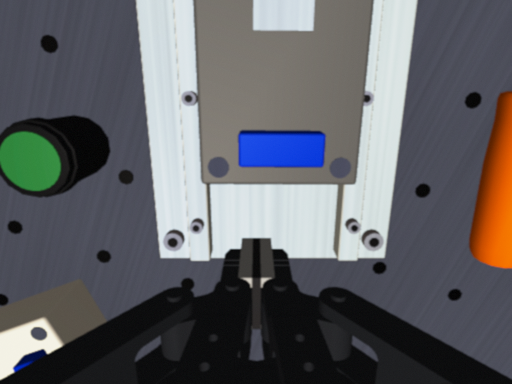

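The scene crop shows the shut fingers at (145,405), behind the block's outer end on the plate. In the wrist view the fingertips are at column 256 and the block's middle is near column 278. The tool is therefore about 8 mm off the centre line, which the measured pose confirms. I correct that sideways and push.

```bash
python3 -m crank '{"fingers":[1,1,1,1,1,1,1,1],"slide":[[7.8,3,0],[4.2,12.3,0],[0.6,21.7,0],[-1.9,28.2,0],[-3.7,32.8,0],[-5.5,37.5,0],[-6.6,40.3,0],[-7.7,43.1,0]],"turn":[0,0,0,0,0,0,0,0]}'; cat >>h.py <<'E'
def fix(P):
    d=np.asarray(P[:2])*1000-[540.9,7.7];a=np.radians(111.15);u=np.array([np.cos(a),np.sin(a)])
    return np.round([d@u,d@[-u[1],u[0]]],1)
E
python3 -c "
from h import *
o=r.get_obs();print(fix(o['tool_pos']),o['tool_pos'],o['force'])"
```

```text
time_s: 4.28
tool_pos: [0.5669, -0.061, 0.0384]
orientation: [0.565, 0.825, 0.0, 0.0]
force: [0.5, -3.1, -0.7]
grip_width: 0.0001
gripper_force: 1.6
[-73.5   0.5] [ 0.56694203 -0.06101146  0.03835905] [ 0.53224988 -3.11968348 -0.71542483]
```

```bash
python3 -m crank '{"fingers":[1,1,1,1],"slide":[[-0.5,1.4,0],[-1.1,2.8,0],[-1.4,3.7,0],[-1.8,4.7,0]],"turn":[0,0,0,0]}'; python3 -c "
from h import *
o=r.get_obs();print(fix(o['tool_pos']),o['force'])"
```

```text
time_s: 4.78
tool_pos: [0.5651, -0.0562, 0.0384]
orientation: [0.565, 0.825, 0.0, 0.0]
force: [2.1, -2.7, -0.5]
grip_width: -0.0
gripper_force: 1.7
[-68.4   0.5] [ 2.1102694  -2.68625661 -0.47587582]
```

```bash
python3 -m crank '{"fingers":[1,1,1],"slide":[[-0.4,0.9,0],[-0.7,1.9,0],[-0.7,1.9,0]],"turn":[0,0,0]}'; python3 -c "
from h import *
o=r.get_obs();print(fix(o['tool_pos']),o['force'])"
```

```text
time_s: 5.15
tool_pos: [0.5643, -0.0541, 0.0384]
orientation: [0.565, 0.825, 0.0, -0.0]
force: [0.3, -3.1, 0.9]
grip_width: -0.0004
gripper_force: 1.4
[-66.1   0.5] [ 0.30941339 -3.09791836  0.92212266]
```

```bash
python3 -m crank '{"fingers":[1,1,1],"slide":[[-0.4,0.9,0],[-0.7,1.9,0],[-0.7,1.9,0]],"turn":[0,0,0]}'; python3 -c "
from h import *
o=r.get_obs();print(fix(o['tool_pos']),o['force'])
p=r.snapshot('wrist');cv2.imwrite('pics/w3.png',p['pixels'][:,:,::-1])"
```

```text
time_s: 5.52
tool_pos: [0.5644, -0.0539, 0.0385]
orientation: [0.565, 0.825, -0.0, 0.001]
force: [2.4, -9.0, -1.3]
grip_width: -0.0
gripper_force: 4.9
[-65.9   0.3] [ 2.43052807 -9.03644986 -1.25203569]
```

View pics/w3.png

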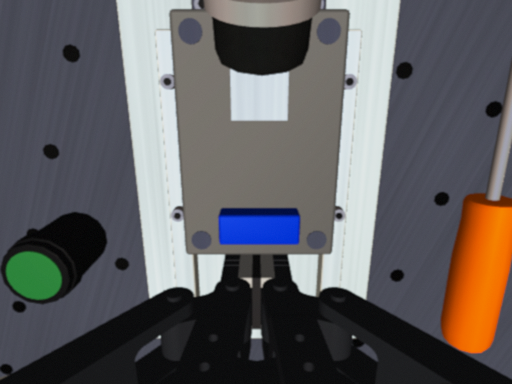

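The wrist view shows the block square between the rails, with its outer edge at row 253 against the fingertips at (256,258) and the foot above it at (262,45). The force has risen to 9 N with no further motion, which means it is on the stop. I press a bit more to confirm.

```bash
python3 -m crank '{"fingers":[1,1,1],"slide":[[-0.7,1.9,0],[-1.4,3.7,0],[-1.4,3.7,0]],"turn":[0,0,0]}'; python3 -c "
from h import *
o=r.get_obs();print(fix(o['tool_pos']),o['force'])"
```

```text
time_s: 5.95
tool_pos: [0.5648, -0.0535, 0.0395]
orientation: [0.565, 0.825, -0.001, 0.005]
force: [3.6, -24.1, -0.7]
grip_width: -0.0006
gripper_force: 11.6
[-65.7  -0.3] [  3.59787989 -24.06881358  -0.6565164 ]
```

Seated: 24 N and no motion. I back off and rise, then triangulate the red grip.

```bash
python3 -m crank '{"fingers":[1,1,1,1,1,1,1,1],"slide":[[4,-10,0],[9,-24,0],[9,-24,0],[9,-24,50],[9,-24,100],[9,-24,150],[9,-24,195],[9,-24,195]],"turn":[0,0,0,0,0,0,0,0]}'; python3 - <<'E'
from h import *
L=[]
for n,near in(("top",(214,209)),("scene",(287,157))):
    p=r.snapshot(n);im=p["pixels"].astype(int);R,G,B=im[...,0],im[...,1],im[...,2]
    g,c=blob((R>110)&(R>G+60)&(R>B+60),near)
    # ends along main axis
    v=np.linalg.svd(g-c,full_matrices=False)[2][0];t=(g-c)@v
    e=[c+v*t.min(),c+v*t.max()]
    print(n,len(g),c,e)
    L.append((p,c,e,[(np.round(d["point"],3),fix(d["point"]),round(d["score"],2)) for d in r.find_in(p,"lever_grip")[:2]]));print(L[-1][3])
def tri(a,b):
    A=[ray(L[0][0],a,z)[0] for z in(0,.2)];Bq=[ray(L[1][0],b,z)[0] for z in(0,.2)]
    d1=A[1]-A[0];d2=Bq[1]-Bq[0]
    s,*_=np.linalg.lstsq(np.c_[d1,-d2],Bq[0]-A[0],rcond=None)
    P=(A[0]+s[0]*d1+Bq[0]+s[1]*d2)/2;return P,fix(P),np.linalg.norm(A[0]+s[0]*d1-Bq[0]-s[1]*d2)
print(tri(L[0][1],L[1][1]))
for a in L[0][2]:
  for b in L[1][2]: print(tri(a,b))
o=r.get_obs();print(o["tool_pos"],fix(o["tool_pos"]))
E
```

```text
time_s: 6.95
tool_pos: [0.5727, -0.0723, 0.2372]
orientation: [0.565, 0.825, 0.001, 0.003]
force: [0.5, 0.5, -0.7]
grip_width: 0.0002
gripper_force: 0.0
top 109 [214.08256881 207.70642202] [array([222.07857143, 205.25643268]), array([206.05124111, 210.16723502])]
[(array([0.498, 0.109, 0.149]), array([109.7,   3.9]), 0.45)]
scene 126 [287.32539683 155.9047619 ] [array([292.00031793, 146.49708414]), array([282.8442062 , 164.92258199])]
[(array([0.501, 0.109, 0.137]), array([108.7,   0.6]), 0.71)]
(array([0.49885736, 0.1184441 , 0.15416181]), array([118.5,  -0.7]), np.float64(0.0031422148716795254))
(array([0.50875658, 0.10808122, 0.21555551]), array([105.2,  -6.2]), np.float64(0.0310064805868435))
(array([0.50571367, 0.10204213, 0.12823164]), array([100.7,  -1.2]), np.float64(0.007263984945125185))
(array([0.49239603, 0.13428608, 0.18156211]), array([135.6,  -0.4]), np.float64(8.397492233032673e-05))
(array([0.48897296, 0.12943951, 0.09208839]), array([132.3,   4.5]), np.float64(0.02731245530540923))
[ 0.57036352 -0.0721407   0.23160921] [-85.1   1.3]
```

The grip runs from about fixture (101, z 128) to (136, z 182), tilted about 57°, at y ≈ 0. I move over to the arm side of the lever.

```bash
python3 -m crank '{"fingers":[1,1,1,1,1,1,1,1],"slide":[[-15,38,0],[-30,77,0],[-44,115,0],[-58.5,154,0],[-58.5,154,0],[-58.5,154,-30],[-58.5,154,-58],[-58.5,154,-58]],"turn":[0,0,0,0,0,0,0,0]}'; python3 - <<'E'
from h import *
o=r.get_obs();print(fix(o['tool_pos']),o['tool_pos'],o['force'])
p=r.snapshot("scene");cv2.imwrite("pics/s4.png",cv2.resize(p["pixels"][110:250,200:340,::-1],None,fx=4,fy=4))
E
```

```text
time_s: 8.15
tool_pos: [0.5113, 0.0806, 0.1727]
orientation: [0.566, 0.825, -0.002, -0.003]
force: [0.5, 0.3, 1.0]
grip_width: 0.0002
gripper_force: 0.0
[78.7  1.3] [0.51126591 0.08061583 0.17265998] [0.52625075 0.28573487 1.03632968]
```

View pics/s4.png

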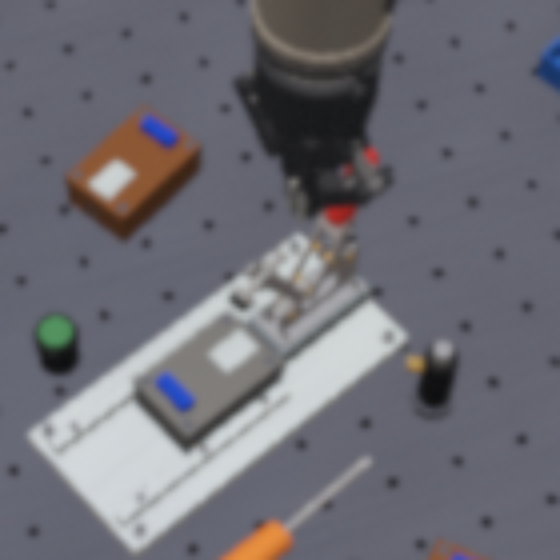

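The scene crop shows the fingertips at about (330,190), on the arm side of the red lever, and the block seated at the stop. I start the swing.

```bash
python3 -m crank '{"fingers":[1,1,1,1,1,1,1],"slide":[[-5,12,0],[-8.5,24.6,0],[-11,31,-1],[-13.2,36.8,-2],[-16.1,44.2,-6],[-19.3,52.6,-11],[-21.8,59.2,-16]],"turn":[0,0,0,0,0,0,0]}'; python3 -c "
from h import *
o=r.get_obs();print(fix(o['tool_pos']),o['tool_pos'],o['force'])"
```

```text
time_s: 9.07
tool_pos: [0.4905, 0.141, 0.1587]
orientation: [0.565, 0.825, -0.0, -0.0]
force: [0.5, -1.9, 1.2]
grip_width: 0.0002
gripper_force: 0.7
[142.5  -1.1] [0.49047501 0.14098245 0.15871001] [ 0.53335645 -1.9307372   1.15232588]
```

```bash
python3 -m crank '{"fingers":[1,1,1,1,1,1],"slide":[[-2.2,5.6,-7],[-3.6,9.3,-14],[-4.7,12.1,-21],[-5.4,14,-29],[-5.8,14.9,-36],[-5.8,14.9,-36]],"turn":[0,0,0,0,0,0]}'; python3 -c "
from h import *
o=r.get_obs();print(fix(o['tool_pos']),o['tool_pos'],o['force'])"
```

```text
time_s: 9.82
tool_pos: [0.4852, 0.1558, 0.1231]
orientation: [0.565, 0.825, 0.0, -0.0]
force: [0.0, 1.9, 4.2]
grip_width: -0.0004
gripper_force: 1.8
[158.2  -1.5] [0.48521621 0.15578529 0.12313817] [0.01395772 1.91420793 4.22740738]
```

```bash
python3 -m crank '{"fingers":[1,1,1,1,1,1],"slide":[[0,0,-5],[0,0,-10],[0,0,-15],[0,0,-20],[0,0,-23],[0,0,-23]],"turn":[0,0,0,0,0,0]}'; python3 - <<'E'
from h import *
o=r.get_obs();print(fix(o['tool_pos']),o['tool_pos'],o['force'])
p=r.snapshot("scene");cv2.imwrite("pics/s5.png",cv2.resize(p["pixels"][110:250,200:340,::-1],None,fx=4,fy=4))
E
```

```text
time_s: 10.58
tool_pos: [0.485, 0.1553, 0.1]
orientation: [0.565, 0.825, -0.0, -0.0]
force: [-0.1, -0.6, -0.5]
grip_width: 0.0003
gripper_force: 0.0
[157.9  -1.1] [0.48496717 0.15532512 0.09995172] [-0.12293475 -0.61756912 -0.49342124]
```

View pics/s5.png

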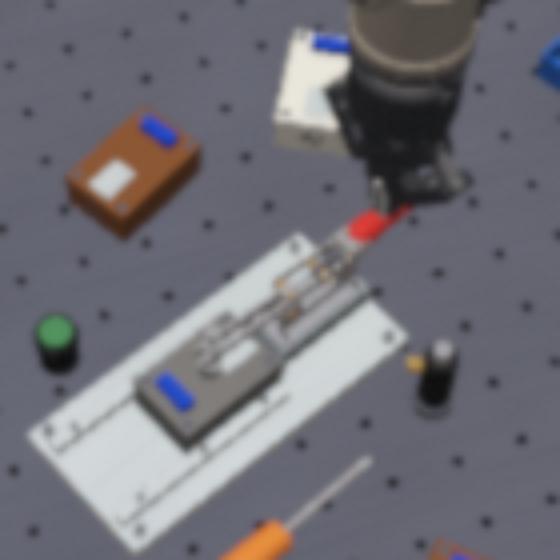

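The crop shows the lever down, its red grip at (370,222), and the arm lying over the block with the foot at (215,365). The tip force has dropped to zero, so it has snapped over. I press lightly to confirm the end stop, then retreat.

```bash
python3 -m crank '{"fingers":[1,1,1],"slide":[[0,0,-2],[0,0,-4],[0,0,-4]],"turn":[0,0,0]}'
```

```text
time_s: 11.0
tool_pos: [0.4855, 0.1556, 0.0975]
orientation: [0.565, 0.825, 0.001, 0.0]
force: [-2.7, -0.1, 10.5]
grip_width: 0.0002
gripper_force: 5.3
```

Firm end stop: 10.5 N at tip height 87 mm, which matches the locked grip top. I retreat upwards and take a last look.

```bash
python3 -m crank '{"fingers":[1,1,1,1,1,1,1,1],"slide":[[0,0,10],[0,0,50],[0,0,100],[0,0,140],[-30,10,140],[-60,20,140],[-90,30,140],[-90,30,140]],"turn":[0,0,0,0,0,0,0,0]}'; python3 - <<'E'
from h import *
p=r.snapshot("scene");a=p["pixels"][120:220,210:310]
g=[(np.round(d["point"],3),fix(d["point"]),round(d["score"],2)) for n in("lever_grip","clamp_foot") for d in r.find_in(p,n)[:1]];print(g)
p=r.snapshot("top");b=p["pixels"][140:240,200:300]
cv2.imwrite("pics/end.png",cv2.resize(np.hstack([a,b])[:,:,::-1],None,fx=4,fy=4,interpolation=cv2.INTER_CUBIC))
E
```

```text
time_s: 12.0
tool_pos: [0.3936, 0.1859, 0.2368]
orientation: [0.565, 0.825, 0.0, -0.0]
force: [0.1, 0.2, 0.3]
grip_width: -0.0001
gripper_force: 0.0
[(array([0.493, 0.134, 0.086]), array([135. ,  -1.3]), 0.77)]
```

View pics/end.png

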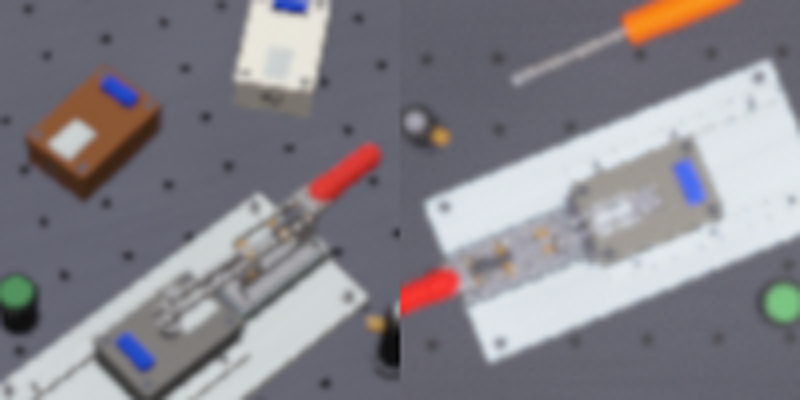

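The final views show the lever level and locked, with its grip at (345,172) on the left and (430,290) on the right. The foot is on the block, the block is at the stop, and the bystanders are in place.

```bash
python3 -c "
from rig import r;print(r.hand_in())"
```

```text
the job is handed in; nothing more can be done
None
```

I pushed the block against the end stop (24 N with no further movement), then pushed the lever over until it snapped into lock with the foot on the block, and handed the job in at about 12 s with the robot clear of everything.

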